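# Load the autosampler deck

### The job

Load the four sealed white sample vessels into the black holders on the autosampler's white deck, each into the holder made for its shape and size (wide round, slim round, square, oblong), so that every one stands upright on the floor of its own pocket, let go. Any order will do; keep the vessels upright all the way, set them down rather than drop them, and leave the little amber bottle standing where it is among them.

Things in the scene. Friction and masses are not known exactly. Their poses are not given: they have to be found in the camera images.
- wide_jar: Wide round screw-capped jar, white plastic, 60 mm diameter, 80 mm tall. Origin at the centre of its underside, z up; stands upright on the bench (z = 0) at the start. Weighs 0.06 to 0.28 kg. Grip it anywhere across its sides.
- slim_tube: Slim round capped tube, white plastic, 34 mm diameter, 95 mm tall. Origin at the centre of its underside, z up; stands upright on the bench (z = 0) at the start. Weighs 0.06 to 0.28 kg. 
- square_bottle: Square capped bottle, white plastic, 46 x 46 mm, 75 mm tall, its sides along its x and y axes. Origin at the centre of its underside, z up; stands upright on the bench (z = 0) at the start. Weighs 0.06 to 0.28 kg. 
- flat_flask: Oblong (flat) capped flask, white plastic, 64 mm along its x axis, 32 mm along its y axis, 85 mm tall; grip it across the 32 mm. Origin at the centre of its underside, z up; stands upright on the bench (z = 0) at the start. Weighs 0.06 to 0.28 kg. 
- wide_holder: Black holder with a grey-floored wide round pocket, 76 mm inner diameter (84 mm outside), for the wide jar. Fixed on the 10 mm thick white deck; pocket floor 4 mm and rim 18 mm above the holder's underside. Origin at the centre of its underside, z up. (Mid-deck is a fixed white rinse cup, 36 mm diameter, its rim 65 mm above the bench: not a holder.)
- slim_holder: Black holder with a grey-floored small round pocket, 50 mm inner diameter (58 mm outside), for the slim tube. Fixed on the 10 mm thick white deck; pocket floor 4 mm and rim 18 mm above the holder's underside. Origin at the centre of its underside, z up. 
- square_holder: Black holder with a grey-floored square pocket, 62 x 62 mm inside (70 x 70 mm outside), sides along its x and y axes, for the square bottle; any quarter turn fits. Fixed on the 10 mm thick white deck; pocket floor 4 mm and rim 18 mm above the holder's underside. Origin at the centre of its underside, z up. 
- flat_holder: Black holder with a grey-floored oblong pocket, inside 80 mm along its x axis and 48 mm along its y axis (88 x 56 mm outside), for the flat flask; either way round fits. Fixed on the 10 mm thick white deck; pocket floor 4 mm and rim 18 mm above the holder's underside. Origin at the centre of its underside, z up. 
- amber_bottle: Small amber glass reagent bottle with a black cap, 42 mm diameter, 85 mm tall, loose, standing among the vessels on the bench; to be left alone. Origin at the centre of its underside, z up.
Not all that is in view belongs to the job. Leave any purple look-alike of the square_bottle alone. Leave any red look-alike of the flat_flask alone.

How it is judged:
At the end, for the whole second after the job is handed in: Every vessel rests in its own holder's pocket, origin within 13.5 mm horizontally of the holder's and under 9 mm above its underside (pocket floor: 4 mm), tilt under 0.1 rad, speed under 0.02 m/s; the amber bottle within 30 mm of its start, tilt under 0.2 rad (horizontal distance between wide_jar and wide_holder below 0.0135 m and z of wide_jar in the frame of wide_holder below 0.009 m and angle between each of wide_jar, slim_tube, square_bottle, flat_flask's own z axis and vertical below 0.1 rad and linear speed of each of wide_jar, slim_tube, square_bottle, flat_flask below 0.02 m/s and horizontal distance between slim_tube and slim_holder below 0.0135 m and z of slim_tube in the frame of slim_holder below 0.009 m and horizontal distance between square_bottle and square_holder below 0.0135 m and z of square_bottle in the frame of square_holder below 0.009 m and horizontal distance between flat_flask and flat_holder below 0.0135 m and z of flat_flask in the frame of flat_holder below 0.009 m and distance of amber_bottle from where it was at the start of the episode below 0.03 m and angle between amber_bottle's own z axis and vertical below 0.2 rad); the robot touches nothing.
It fails at once if a vessel is tipped more than 0.6 rad (angle between any of wide_jar, slim_tube, square_bottle, flat_flask's own z axis and vertical above 0.6 rad).
It fails at once if a vessel is dropped: it falls free with its underside more than 50 mm above the bench ((height (world z) of wide_jar above 0.05 m and contact force between wide_jar and anything else below 0.01 N) or (height (world z) of slim_tube above 0.05 m and contact force between slim_tube and anything else below 0.01 N) or (height (world z) of square_bottle above 0.05 m and contact force between square_bottle and anything else below 0.01 N) or (height (world z) of flat_flask above 0.05 m and contact force between flat_flask and anything else below 0.01 N)).
It fails at once if the amber bottle is tipped more than 0.5 rad or pushed more than 30 mm (angle between amber_bottle's own z axis and vertical above 0.5 rad or distance of amber_bottle from where it was at the start of the episode above 0.03 m).
It also fails if it takes over 112 s, if anything falls off the work surface, if the arm or the gripper's body presses on something with over 40 N, if the wrist force passes 120 N, or if a joint passes its speed limit or range.

### The arm

A 6-joint arm with a two-finger parallel gripper is mounted at the origin on the work surface. World frame = base frame: x ahead of the robot, y to its left, z up, the work surface at z = 0. Lengths are in m, angles in rad, forces in N, time in s.
With the tool pointing down it reaches from about 0.25 to 0.725 m from the base axis. Payload 4 kg.
Tool frame: the origin (TCP) lies midway between the tips of the shut fingers; the grasp point (between the pads) lies 19 mm behind it; z points along the fingers, x is the direction in which the jaws open and shut, and the axes are right-handed (so a half turn about z gives the same grasp; the last joint's range is limited). The gripper opens to 85 mm and grips with 20 to 120 N. Pads are 22 mm wide; open, the fingers measure 114 mm over their backs; the gripper's body (76 mm by 85 mm) begins 54 mm behind the grasp point. The pads swing forward as they close: fully open they stand 13 mm farther back than shut.
Start: joints at [1.285, 0.241, 0.005, 1.335, 0, 1.571], TCP at [0.141, 0.48, 0.231] pointing down, gripper open.
Joint ranges: [-2.72, 2.72], [-1.05, 1.87], [-1.09, 1.28], [-1.99, 2.15], [-1.42, 1.44], [-3.14, 3.14]. Speed limits (rad/s): [2.79, 2.79, 3.14, 3.14, 3.14, 3.14].

### API

Orientations are given as a unit quaternion [x, y, z, w].
In Python, from workcell import bot, vision, ticket gives the robot as it stands.
- The arm moves only by the tool play_rows, never from a script. Its argument "deltas" is one flat list of numbers, 5 for each row, row after row: the opening, from 0 (shut) to 1 (fully open), then the shift along the tool's x, y, z in units of 60 mm (1.0 is 60 mm), then the turn about the tool's z in degrees. A call has 1 to 12 rows; each row shifts and turns the pose as measured when the row begins, along the tool's axes as they then stand; what a row does not reach is not made up. A row lasts 1/8 s, in which the tool goes at most 62.5 mm and 10.7 degrees, less where a joint would pass 70% of its speed; a pose out of reach is approached as far as the arm can. A call is refused whole if a number of a shift passes 1 or a number of a turn 10.7, either way. A call with a gripper value outside its range is refused whole. The fingers move at their own pace and stop on an object; the grip force is fixed at half the most. Time passes only in rows, so rows that do not move let the fingers close. It gives the time, the measured TCP pose, the force and the opening at its end, in the units of the state.
- bot.get_obs(): the state, without advancing time (a new reading comes with each control period).
- vision.camera(name): name is "scene" or "top"; returns a dict with "color" (420x560x3 uint8, blue, green, red), "intrinsics" (3x3 intrinsics, pixels), "rvec" (rotation vector, rad) and "tvec" (3), from world to camera coordinates, as OpenCV has them. Camera axes: x right, y down, z forward; pixel columns grow to the right and rows downward; lengths in m; the calibration is good to about 2 mm. A picture is of the moment at which its call begins. There is no depth.
- ticket.job_done(): hands the job in, once; it reports no verdict.
The state is a dict: "clock": time; "joint_pos": joint angles; "joint_vel": joint speeds; "tau": joint torques, N m; "eef_pos": TCP position; "tool_rot": TCP orientation; "ft_force": force on the tool from outside, world axes, zero at the start; "ft_torque": the same for the moment, N m; "grip_width": finger opening in m.
Only numpy, scipy, OpenCV 4.12 (cv2) and the standard library are available. Lean on these libraries where they do the work, as an engineer would, in place of code of your own. Each camera call takes 0.05 s, during which the arm holds its last target. There are 200 camera calls.

## Working session

There is one attempt and no reset: what is moved stays moved. The work goes in short steps, Python scripts to look and compute and a tool call to move; the robot and the scene stay as the last step left them, time stands still between calls to the robot, and variables do not carry over. Pictures are saved under pics/ and viewed, about 12 in all and at most 16, crops included, and the job is handed in when it is done.

Besides the shell and the picture viewer there is one more tool, called as name(argument=value, ...) on one line, values as JSON. play_rows: Moves the arm, as the interface text tells. Its arguments: {"type":"object","properties":{"deltas":{"type":"array"}},"required":["deltas"]}

```bash
ls; mkdir -p pics
cat > h.py <<'E'
import numpy as np, cv2
from workcell import bot, vision, ticket
def cam(n,save=None):
    c=vision.camera(n); im=np.array(c["color"])
    if save: cv2.imwrite("pics/"+save,im)
    return c
def ray(c,u,v,z):
    K=np.array(c["intrinsics"],float);R=cv2.Rodrigues(np.array(c["rvec"],float))[0];t=np.array(c["tvec"],float).ravel()
    d=R.T@np.linalg.inv(K)@np.array([u,v,1.]);o=-R.T@t
    return o+d*(z-o[2])/d[2]
def proj(c,P):
    return cv2.projectPoints(np.array(P,float).reshape(-1,3),np.array(c["rvec"],float),np.array(c["tvec"],float),np.array(c["intrinsics"],float),None)[0].reshape(-1,2)
E
python3 - <<'E'
from h import *
import pickle
d={}
for n in("top","scene"):
    c=cam(n,n+"0.png");d[n]=c
    R=cv2.Rodrigues(np.array(c["rvec"],float))[0];print(n,-R.T@np.array(c["tvec"]).ravel(),c["intrinsics"])
pickle.dump(d,open("c0.pkl","wb"))
o=bot.get_obs();print(o)
E
```

```text
pics
top [0.3760483  0.05412039 1.36793027] [[524.30871093   0.         283.48151729]
 [  0.         524.30871093 208.02162157]
 [  0.           0.           1.        ]]
scene [1.15004946 0.6364624  0.91523876] [[545.51290437   0.         270.3180553 ]
 [  0.         545.51290437 199.43037757]
 [  0.           0.           1.        ]]
{'clock': 0.1, 'joint_pos': array([ 1.28500006e+00,  2.41355898e-01,  3.86989441e-03,  1.33520227e+00,
       -1.91800505e-06,  1.57081060e+00]), 'joint_vel': array([-0.00082216,  0.00068679,  0.00291393,  0.00116307,  0.00125242,
       -0.00101265]), 'tau': array([ 4.36051077e-04, -3.73138404e+01,  2.53010184e+01,  1.08454170e-02,
        5.43495412e-05, -2.75164501e-05]), 'eef_pos': array([0.14080301, 0.47917986, 0.23049704]), 'tool_rot': array([ 8.00604164e-01,  5.99192855e-01, -7.56768466e-04,  5.67599802e-04]), 'ft_force': array([-0.04710912,  0.78660614,  1.03918406]), 'ft_torque': array([0.0358238 , 0.04806326, 0.01512508]), 'grip_width': 0.08545681731626385}
```

View pics/top0.png

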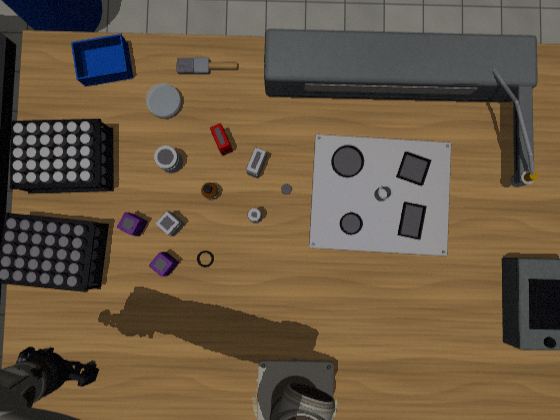

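View pics/scene0.png

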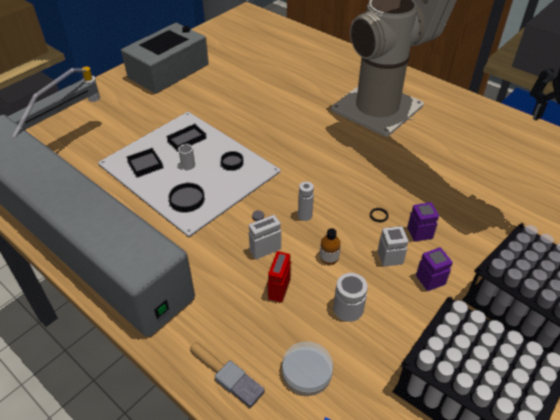

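The top picture shows the wide jar at (167,158), the square bottle at (169,223), the slim tube at (254,215) and the flat flask at (257,161), all white. The purple cubes at (131,223) and (163,263) and the red flask at (221,139) are look-alikes to leave. The amber bottle is at (209,190). Holders: wide (348,161), slim (351,223), square (414,168), flat (412,220).

Run:
```python
import cv2
im=cv2.imread("pics/top0.png")
for n,(x,y,w,h,s) in dict(v=(140,130,140,115,5),h=(310,130,145,120,5)).items():
    cv2.imwrite(f"pics/crop_{n}.png",cv2.resize(im[y:y+h,x:x+w],None,fx=s,fy=s,interpolation=cv2.INTER_CUBIC))
```

```text
(no output)
```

View pics/crop_v.png

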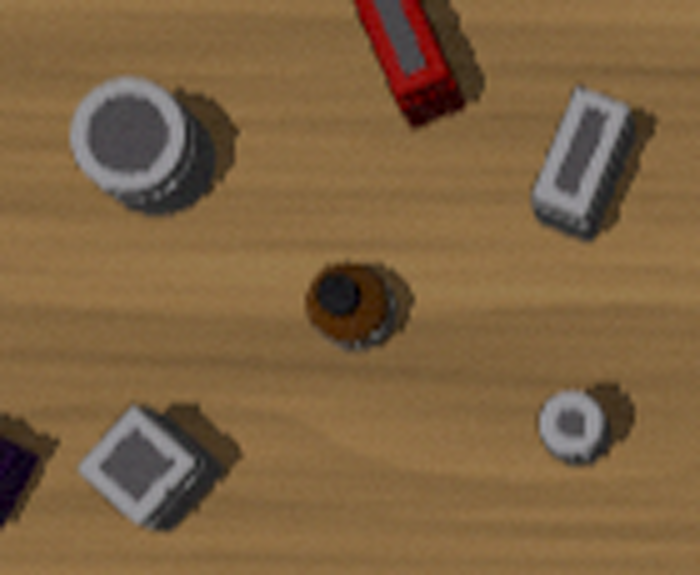

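View pics/crop_h.png

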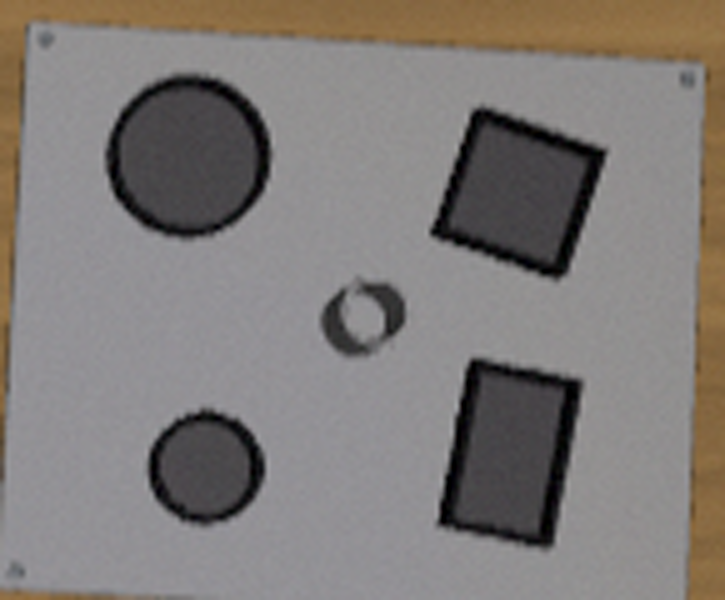

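```bash
cat > est.py <<'E'
from h import *
import pickle
d=pickle.load(open("c0.pkl","rb"));c=d["top"]
f=lambda x,y,o,z:ray(c,(x+.5)/5-.5+o[0],(y+.5)/5-.5+o[1],z)
V=(140,130);H=(310,130)
pts=dict(jar=(129.5,135,V,.08),slim=(572,424,V,.095),square=(138.5,466,V,.075),flask=(583.5,151,V,.085),amber=(338,294,V,.085),
 Hwide=(188.5,155.5,H,.028),Hslim=(207,467,H,.028),Hsquare=(519.7,192,H,.028),Hflat=(511,453,H,.028),cup=(364,317,H,.065))
P={k:f(*v) for k,v in pts.items()}
for k,v in P.items():print(k,v.round(4), "scene px",proj(d["scene"],v)[0].round(0))
def yaw(p,q,o,z):
    a=f(*p,o,z);b=f(*q,o,z);e=b-a;return np.degrees(np.arctan2(e[1],e[0])).round(1),np.linalg.norm(e).round(4)
print("flask long",yaw((545.5,193),(601.5,108),V,.085),yaw((534,198),(580,86),V,.085),yaw((585,222),(634,107),V,.085))
print("flask short",yaw((580,86),(634,107),V,.085))
for a,b in [((137,405),(200,460)),((200,460),(142,526)),((142,526),(78,466)),((78,466),(137,405))]:print("sq",yaw(a,b,V,.075))
for a,b in [((481,106),(607,149)),((607,149),(560,279)),((560,279),(431,235)),((431,235),(481,106))]:print("Hsq",yaw(a,b,H,.028))
for a,b in [((472,358),(582,380)),((582,380),(552,549)),((552,549),(437,525)),((437,525),(472,358))]:print("Hfl",yaw(a,b,H,.028))
E
python3 est.py
```

```text
jar [0.6007 0.3348 0.08  ] scene px [351. 283.]
slim [0.4609 0.1115 0.095 ] scene px [306. 184.]
square [0.437  0.3251 0.075 ] scene px [394. 232.]
flask [0.5969 0.1096 0.085 ] scene px [263. 221.]
amber [0.5232 0.2285 0.085 ] scene px [331. 230.]
Hwide [ 0.6097 -0.1231  0.028 ] scene px [186. 193.]
Hslim [ 0.4486 -0.1344  0.028 ] scene px [231. 157.]
Hsquare [ 0.5945 -0.295   0.028 ] scene px [144. 158.]
Hflat [ 0.4591 -0.2906  0.028 ] scene px [186. 133.]
cup [ 0.5235 -0.2072  0.065 ] scene px [188. 147.]
flask long (np.float64(-31.7), np.float64(0.0506)) (np.float64(-20.7), np.float64(0.0604)) (np.float64(-21.5), np.float64(0.0623))
flask short (np.float64(-110.2), np.float64(0.0287))
sq (np.float64(-129.6), np.float64(0.0415))
sq (np.float64(140.5), np.float64(0.0428))
sq (np.float64(48.4), np.float64(0.0435))
sq (np.float64(-42.2), np.float64(0.0414))
Hsq (np.float64(-107.8), np.float64(0.0689))
Hsq (np.float64(160.3), np.float64(0.0727))
Hsq (np.float64(72.2), np.float64(0.0702))
Hsq (np.float64(-20.8), np.float64(0.0728))
Hfl (np.float64(-100.1), np.float64(0.0577))
Hfl (np.float64(169.9), np.float64(0.0886))
Hfl (np.float64(79.4), np.float64(0.0601))
Hfl (np.float64(-11.7), np.float64(0.0881))
```

```bash
cat > plan.py <<'E'
from h import *
import sys
from scipy.spatial.transform import Rotation as Ro
x,y,z,yw=map(float,sys.argv[1:5])
o=bot.get_obs();R=Ro.from_quat(o["tool_rot"]).as_matrix();p=np.array(o["eef_pos"])
y0=np.degrees(np.arctan2(R[1,0],R[0,0]));t=(y0-yw+180)%360-180
print("t",round(o["clock"],2),"pos",p.round(4),"yaw",y0.round(1),"tilt",np.degrees(np.arccos(-R[2,2])).round(2),"w",round(o["grip_width"],4),"F",np.round(o["ft_force"],1),"q6",round(o["joint_pos"][5],2))
Rn=R@Ro.from_euler("z",t,degrees=True).as_matrix();d=np.array([x,y,z])-p
print("turn",round(t,1),"then shift(60mm units)",(Rn.T@d/.06).round(2),"| shift now",(R.T@d/.06).round(2))
E
python3 plan.py .437 .325 .19 48
```

```text
t 0.1 pos [0.1408 0.4792 0.2305] yaw 73.6 tilt 0.11 w 0.0855 F [-0.   0.8  1. ] q6 1.57
turn 25.6 then shift(60mm units) [1.39 5.39 0.68] | shift now [-1.07  5.46  0.68]
```

play_rows(deltas=[1,0,0,0,8.5,1,0,0,0,8.5,1,0,0,0,8.6,1,0.17,0.67,0.08,0,1,0.17,0.67,0.08,0,1,0.17,0.67,0.08,0,1,0.17,0.67,0.08,0,1,0.17,0.67,0.08,0,1,0.17,0.67,0.08,0,1,0.17,0.67,0.08,0,1,0.17,0.67,0.08,0])

```text
clock: 1.48
eef_pos: [0.4369, 0.3152, 0.1859]
tool_rot: [0.915, 0.403, -0.005, 0.003]
ft_force: [0.2, 0.6, -0.2]
grip_width: 0.085
```

```bash
python3 plan.py .437 .325 .13 48
```

```text
t 1.48 pos [0.4369 0.3152 0.1859] yaw 47.6 tilt 0.66 w 0.085 F [ 0.2  0.6 -0.2] q6 1.37
turn -0.4 then shift(60mm units) [ 0.13 -0.11  0.93] | shift now [ 0.13 -0.11  0.93]
```

play_rows(deltas=[1,0.07,-0.06,0.3,-0.4,1,0.06,-0.05,0.3,0,1,0,0,0.3,0,1,0,0,0,0,1,0,0,0,0])

```text
clock: 2.1
eef_pos: [0.4393, 0.3216, 0.128]
tool_rot: [0.915, 0.404, -0.007, 0.004]
ft_force: [-0.9, -0.9, -0.2]
grip_width: 0.0854
```

```bash
python3 plan.py .437 .325 .035 48
python3 - <<'E'
from h import *
c=cam("scene");im=np.array(c["color"])[150:300,300:500]
cv2.imwrite("pics/a.png",cv2.resize(im,None,fx=4,fy=4,interpolation=cv2.INTER_CUBIC))
E
```

```text
t 2.1 pos [0.4393 0.3216 0.128 ] yaw 47.6 tilt 0.91 w 0.0854 F [-0.9 -0.9 -0.2] q6 1.37
turn -0.4 then shift(60mm units) [ 0.04 -0.07  1.55] | shift now [ 0.04 -0.07  1.55]
```

View pics/a.png

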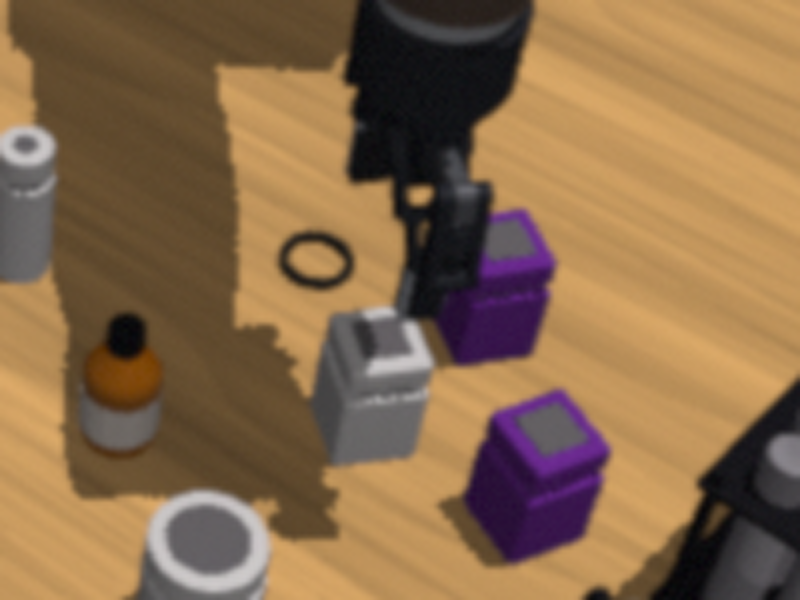

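Run:
```python
from h import *
import pickle
c=pickle.load(open("c0.pkl","rb"))["scene"]
u=np.array([np.cos(np.radians(48)),np.sin(np.radians(48)),0]);p=np.array([.4393,.3216,.141])
for s in(-.043,0,.043,.057): print(s,(proj(c,p+s*u)[0]-[300,150])*4)
print((proj(c,[.437,.325,.075])[0]-[300,150])*4)
```

```text
-0.043 [364.045019   177.79024397]
0 [387.31416751 238.95296589]
0.043 [411.93753498 303.67523871]
0.057 [420.26664037 325.56820811]
[375.91797284 329.10362441]
```

The near finger tip at crop (430,312) matches its projection, about (416,314). The white square bottle's cap at (376,329) sits centred between the jaws, so I'll descend and grip.

play_rows(deltas=[1,0.02,-0.04,0.4,-0.4,1,0.02,-0.03,0.4,0,1,0,0,0.4,0,1,0,0,0.3,0,1,0,0,0.05,0,0,0,0,0,0,0,0,0,0,0,0,0,0,0,0,0,0,0,0,0,0,0,0,0,0,0,0,0,0,0])

```text
clock: 3.52
eef_pos: [0.4422, 0.3298, 0.0416]
tool_rot: [0.913, 0.407, 0.001, 0.002]
ft_force: [0.1, 0.4, -1.0]
grip_width: 0.0456
```

```bash
python3 plan.py .437 .325 .185 48
```

```text
t 3.52 pos [0.4422 0.3298 0.0416] yaw 48.1 tilt 0.26 w 0.0456 F [ 0.1  0.4 -1. ] q6 1.38
turn 0.1 then shift(60mm units) [-0.12 -0.   -2.39] | shift now [-0.12 -0.   -2.39]
```

play_rows(deltas=[0,0,0,-0.2,0,0,0,0,-0.4,0,0,0,0,-0.5,0,0,0,0,-0.5,0,0,0,0,-0.5,0,0,0,0,-0.35,0,0,0,0,0,-7,0,0,0,0,-8,0,0,0,0,-7,0,0,0,0,0])

```text
clock: 4.78
eef_pos: [0.4419, 0.3304, 0.2013]
tool_rot: [0.816, 0.578, 0.004, 0.002]
ft_force: [0.2, -0.3, -1.2]
grip_width: 0.0452
```

```bash
python3 plan.py .5945 -.295 .185 70
```

```text
t 4.78 pos [0.4419 0.3304 0.2013] yaw 70.7 tilt 0.48 w 0.0452 F [ 0.2 -0.3 -1.2] q6 0.98
turn 0.7 then shift(60mm units) [-8.93  5.95  0.29] | shift now [-9.    5.85  0.29]
```

play_rows(deltas=[0,-0.4,0.26,0,0.7,0,-0.7,0.46,0,0,0,-0.75,0.5,0,0,0,-0.75,0.5,0,0,0,-0.75,0.5,0,0,0,-0.75,0.5,0,0,0,-0.75,0.5,0,0,0,-0.75,0.5,0,0,0,-0.75,0.5,0,0,0,-0.75,0.5,0,0,0,-0.7,0.46,0,0,0,-0.4,0.26,0,0])

```text
clock: 6.28
eef_pos: [0.5795, -0.2601, 0.2069]
tool_rot: [0.825, 0.564, 0.008, 0.004]
ft_force: [-0.0, 0.7, -1.1]
grip_width: 0.0451
```

```bash
python3 plan.py .5945 -.295 .1 70
```

```text
t 6.28 pos [ 0.5795 -0.2601  0.2069] yaw 68.7 tilt 0.98 w 0.0451 F [-0.   0.7 -1.1] q6 -0.06
turn -1.3 then shift(60mm units) [-0.48  0.41  1.78] | shift now [-0.47  0.42  1.78]
```

play_rows(deltas=[0,-0.24,0.2,0.3,-1.3,0,-0.24,0.2,0.4,0,0,0,0,0.4,0,0,0,0,0.4,0,0,0,0,0.2,0,0,0,0,0,0,0,0,0,0,0])

```text
clock: 7.15
eef_pos: [0.5946, -0.3013, 0.1046]
tool_rot: [0.824, 0.567, 0.008, 0.005]
ft_force: [0.7, -0.8, -0.7]
grip_width: 0.045
```

```bash
python3 plan.py .5945 -.295 .0566 70;  python3 - <<'E'
from h import *
c=cam("scene");im=np.array(c["color"])[70:220,70:270]
cv2.imwrite("pics/b.png",cv2.resize(im,None,fx=4,fy=4,interpolation=cv2.INTER_CUBIC))
E
```

```text
t 7.15 pos [ 0.5946 -0.3013  0.1046] yaw 69.0 tilt 1.14 w 0.045 F [ 0.7 -0.8 -0.7] q6 -0.11
turn -1.0 then shift(60mm units) [ 0.09 -0.05  0.8 ] | shift now [ 0.09 -0.05  0.8 ]
```

View pics/b.png

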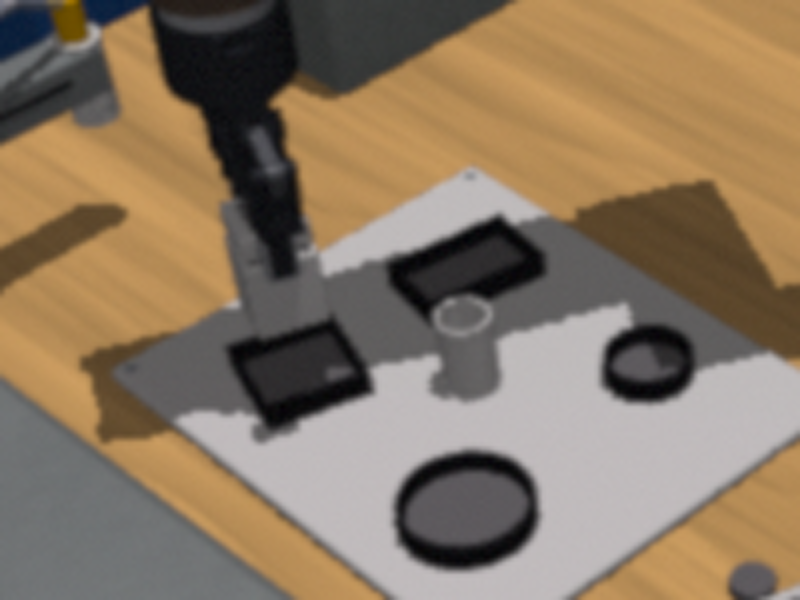

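play_rows(deltas=[0,0.09,-0.05,0.2,-1,0,0,0,0.2,0,0,0,0,0.2,0,0,0,0,0.1,0,0,0,0,0,0])

```text
clock: 7.82
eef_pos: [0.5952, -0.2945, 0.0609]
tool_rot: [0.818, 0.574, 0.009, 0.006]
ft_force: [-0.3, 0.3, -1.0]
grip_width: 0.0454
```

```bash
python3 plan.py .5945 -.295 .0566 70
```

```text
t 7.83 pos [ 0.5952 -0.2945  0.0609] yaw 70.1 tilt 1.23 w 0.0454 F [-0.3  0.3 -1. ] q6 -0.12
turn 0.1 then shift(60mm units) [-0.01 -0.01  0.07] | shift now [-0.01 -0.01  0.07]
```

play_rows(deltas=[0,0,0,0.04,0,0,0,0,0.03,0,0,0,0,0.02,0,0,0,0,0,0])

```text
clock: 8.32
eef_pos: [0.596, -0.295, 0.0561]
tool_rot: [0.819, 0.574, 0.009, 0.007]
ft_force: [0.0, -0.2, -0.7]
grip_width: 0.0451
```

```bash
python3 plan.py .5945 -.295 .0566 70
```

```text
t 8.32 pos [ 0.596  -0.295   0.0561] yaw 70.1 tilt 1.33 w 0.0451 F [ 0.  -0.2 -0.7] q6 -0.12
turn 0.1 then shift(60mm units) [-0.01 -0.02 -0.01] | shift now [-0.01 -0.02 -0.01]
```

play_rows(deltas=[0,0,0,0.03,0,0,0,0,0.02,0,0,0,0,0,0])

```text
clock: 8.7
eef_pos: [0.5966, -0.2953, 0.0554]
tool_rot: [0.819, 0.574, 0.01, 0.008]
ft_force: [1.0, -0.4, -2.3]
grip_width: 0.0449
```

play_rows(deltas=[0,0,0,0.03,0,0,0,0,0.03,0])

```text
clock: 8.95
eef_pos: [0.597, -0.2955, 0.055]
tool_rot: [0.819, 0.574, 0.01, 0.009]
ft_force: [-4.0, 2.5, 11.4]
grip_width: 0.0452
```

Contact: the force has jumped to about 11 N. I'll open and retreat.

play_rows(deltas=[0.3,0,0,0,0,0.6,0,0,0,0,1,0,0,0,0,1,0,0,0,0,1,0,0,0,0,1,0,0,-0.3,0,1,0,0,-0.5,0,1,0,0,-0.6,0,1,0,0,-0.6,0,1,0,0,-0.4,0])

```text
clock: 10.2
eef_pos: [0.5926, -0.2948, 0.2054]
tool_rot: [0.819, 0.574, 0.01, 0.009]
ft_force: [0.2, 0.3, -0.2]
grip_width: 0.0854
```

```bash
python3 plan.py .6007 .3348 .19 30;  python3 - <<'E'
from h import *
c=cam("scene");im=np.array(c["color"])[70:220,70:270]
cv2.imwrite("pics/c.png",cv2.resize(im,None,fx=4,fy=4,interpolation=cv2.INTER_CUBIC))
print((proj(c,[[.5945,-.295,.014+.075],[.5945,-.295,.014]])-[70,70])*4)
E
```

```text
t 10.2 pos [ 0.5926 -0.2948  0.2054] yaw 70.1 tilt 1.54 w 0.0854 F [ 0.2  0.3 -0.2] q6 -0.12
turn 40.1 then shift(60mm units) [ 5.36 -9.02  0.23] | shift now [ 9.91 -3.45  0.23]
[[279.88614284 275.27386876]
 [301.61601083 368.89149815]]
```

View pics/c.png

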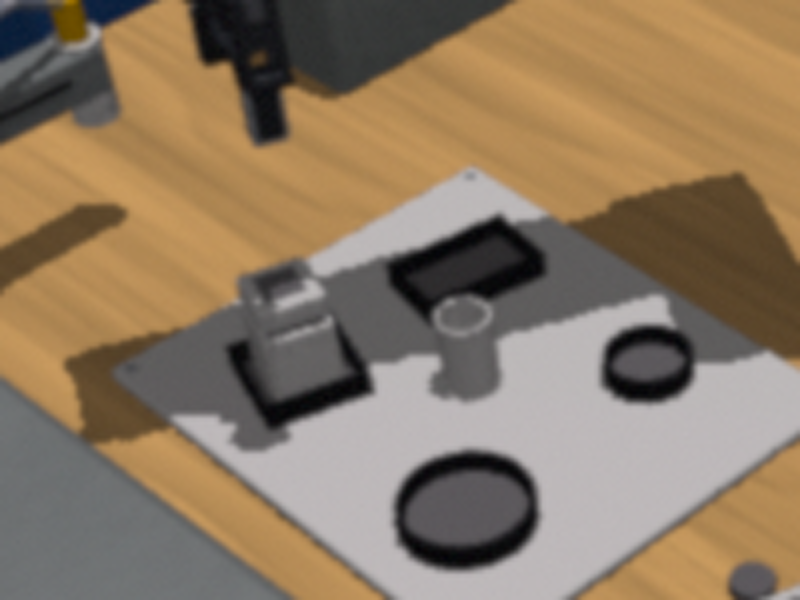

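The square bottle stands in its pocket: cap at crop (285,283) against (280,275) expected. Next is the wide jar.

play_rows(deltas=[1,0,0,0,10,1,0,0,0,10,1,0,0,0,10,1,0,0,0,10,1,0.42,-0.7,0,0,1,0.45,-0.75,0,0,1,0.45,-0.75,0,0,1,0.45,-0.75,0,0,1,0.45,-0.75,0,0,1,0.45,-0.75,0,0,1,0.45,-0.75,0,0,1,0.45,-0.75,0,0])

```text
clock: 11.75
eef_pos: [0.6137, 0.127, 0.2169]
tool_rot: [0.97, 0.243, 0.023, 0.011]
ft_force: [0.2, 0.6, -0.4]
grip_width: 0.0855
```

```bash
python3 plan.py .6007 .3348 .19 30
```

```text
t 11.75 pos [0.6137 0.127  0.2169] yaw 28.2 tilt 2.88 w 0.0855 F [ 0.2  0.6 -0.4] q6 1.29
turn -1.8 then shift(60mm units) [ 1.53 -3.12  0.4 ] | shift now [ 1.43 -3.17  0.4 ]
```

play_rows(deltas=[1,0.36,-0.76,0.08,-1,1,0.36,-0.76,0.08,-0.8,1,0.36,-0.76,0.08,0,1,0.25,-0.5,0.08,0,1,0.1,-0.2,0,0,1,0,0,0,0])

```text
clock: 12.5
eef_pos: [0.6005, 0.3352, 0.198]
tool_rot: [0.965, 0.262, 0.025, 0.011]
ft_force: [0.6, -0.4, -0.4]
grip_width: 0.0853
```

```bash
python3 plan.py .6007 .3348 .12 30
```

```text
t 12.5 pos [0.6005 0.3352 0.198 ] yaw 30.4 tilt 3.17 w 0.0853 F [ 0.6 -0.4 -0.4] q6 1.56
turn 0.4 then shift(60mm units) [-0.06 -0.04  1.3 ] | shift now [-0.06 -0.04  1.3 ]
```

```bash
cat >> plan.py <<'E'
a=np.arctan2(p[1],p[0]);z=R[:,2];print("lean: radial(mrad) %.1f tangential %.1f"%(1e3*(z[0]*np.cos(a)+z[1]*np.sin(a)),1e3*(-z[0]*np.sin(a)+z[1]*np.cos(a))),"q",np.round(o["joint_pos"],3))
E
python3 plan.py .6007 .3348 .12 30|tail -1
```

```text
lean: radial(mrad) 43.3 tangential -34.4 q [ 0.525  0.607  0.475  1.396 -0.035  1.564]
```

play_rows(deltas=[1,0,0,0,0,1,0,0,0,0,1,0,0,0,0,1,0,0,0,0])

```text
clock: 13.0
eef_pos: [0.6022, 0.3303, 0.1997]
tool_rot: [0.965, 0.259, 0.026, 0.012]
ft_force: [-0.2, -0.1, -0.7]
grip_width: 0.085
```

```bash
python3 plan.py .6007 .3348 .12 30
```

```text
t 13.0 pos [0.6022 0.3303 0.1997] yaw 30.1 tilt 3.26 w 0.085 F [-0.2 -0.1 -0.7] q6 1.56
turn 0.1 then shift(60mm units) [-0.04 -0.13  1.32] | shift now [-0.04 -0.13  1.32]
lean: radial(mrad) 44.5 tangential -35.4 q [ 0.518  0.603  0.473  1.396 -0.036  1.564]
```

play_rows(deltas=[1,-0.06,-0.04,0.4,0,1,0,0,0.4,0,1,0,0,0.4,0,1,0,0,0,0])

```text
clock: 13.5
eef_pos: [0.603, 0.3287, 0.1272]
tool_rot: [0.966, 0.258, 0.027, 0.012]
ft_force: [0.1, 0.5, -1.0]
grip_width: 0.0853
```

```bash
python3 plan.py .6007 .3348 .035 30
```

```text
t 13.5 pos [0.603  0.3287 0.1272] yaw 30.0 tilt 3.37 w 0.0853 F [ 0.1  0.5 -1. ] q6 1.56
turn -0.0 then shift(60mm units) [-0.05 -0.16  1.53] | shift now [-0.05 -0.16  1.53]
lean: radial(mrad) 47.0 tangential -35.4 q [ 0.515  0.632  0.334  1.226 -0.036  1.563]
```

play_rows(deltas=[1,-0.03,-0.08,0.4,0,1,-0.02,-0.08,0.4,0,1,0,0,0.4,0,1,0,0,0.25,0])

```text
clock: 14.0
eef_pos: [0.6055, 0.337, 0.0457]
tool_rot: [0.966, 0.257, 0.033, 0.01]
ft_force: [0.2, -0.1, -0.3]
grip_width: 0.0858
```

```bash
python3 plan.py .6007 .3348 .035 30;  python3 - <<'E'
from h import *
c=cam("scene");im=np.array(c["color"])[180:330,250:450]
cv2.imwrite("pics/d.png",cv2.resize(im,None,fx=4,fy=4,interpolation=cv2.INTER_CUBIC))
E
```

```text
t 14.0 pos [0.6055 0.337  0.0457] yaw 29.9 tilt 3.96 w 0.0858 F [ 0.2 -0.1 -0.3] q6 1.57
turn -0.1 then shift(60mm units) [-0.1  -0.01  0.17] | shift now [-0.1  -0.01  0.17]
lean: radial(mrad) 59.1 tangential -35.8 q [ 0.524  0.696  0.228  1.044 -0.037  1.573]
```

View pics/d.png

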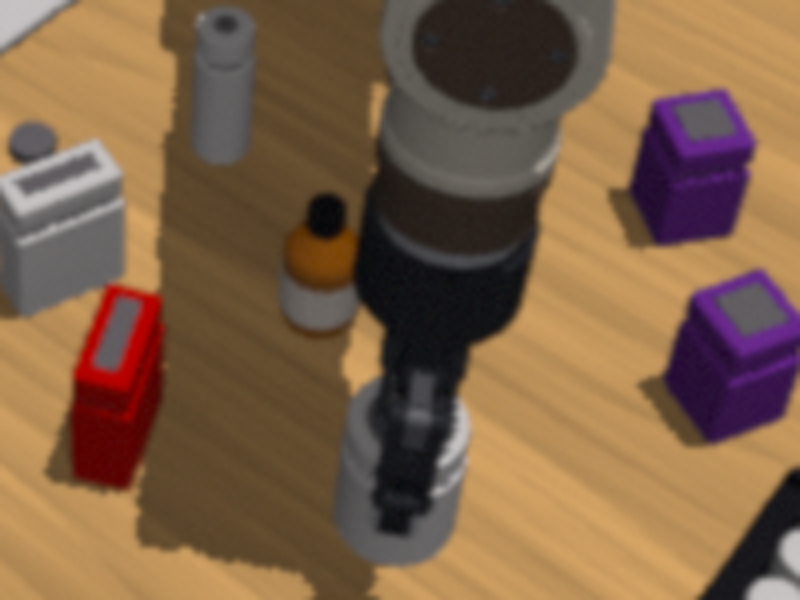

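The fingers straddle the jar (crop (405,460)) and clear the amber bottle. I'll centre and grip.

play_rows(deltas=[1,-0.1,0,0.14,0,0.6,0,0,0,0,0,0,0,0,0,0,0,0,0,0,0,0,0,0,0,0,0,0,0,0,0,0,0,0,0])

```text
clock: 14.92
eef_pos: [0.6014, 0.3341, 0.038]
tool_rot: [0.966, 0.257, 0.034, 0.01]
ft_force: [0.3, -0.6, -0.6]
grip_width: 0.0592
```

```bash
python3 plan.py .6007 .3348 .2 30
```

```text
t 14.93 pos [0.6014 0.3341 0.038 ] yaw 29.9 tilt 4.05 w 0.0592 F [ 0.3 -0.6 -0.6] q6 1.57
turn -0.1 then shift(60mm units) [ 0.16  0.08 -2.69] | shift now [ 0.16  0.08 -2.69]
lean: radial(mrad) 60.9 tangential -35.6 q [ 0.523  0.693  0.199  1.017 -0.037  1.572]
```

play_rows(deltas=[0,0.01,0,-0.2,0,0,0.02,0.01,-0.4,0,0,0.02,0.01,-0.5,0,0,0.02,0.01,-0.5,0,0,0.02,0.01,-0.5,0,0,0.02,0.01,-0.4,0])

```text
clock: 15.68
eef_pos: [0.5959, 0.3341, 0.1922]
tool_rot: [0.966, 0.257, 0.031, 0.011]
ft_force: [0.5, 0.8, -2.3]
grip_width: 0.0588
```

```bash
python3 plan.py .6097 -.1231 .19 30
```

```text
t 15.68 pos [0.5959 0.3341 0.1922] yaw 29.9 tilt 3.73 w 0.0588 F [ 0.5  0.8 -2.3] q6 1.58
turn -0.1 then shift(60mm units) [-3.61  6.71  0.09] | shift now [-3.6   6.72  0.09]
lean: radial(mrad) 54.2 tangential -35.8 q [ 0.527  0.588  0.427  1.356 -0.037  1.576]
```

play_rows(deltas=[0,-0.15,0.27,0,0,0,-0.25,0.45,0,0,0,-0.25,0.46,0,0,0,-0.25,0.46,0,0,0,-0.25,0.46,0,0,0,-0.25,0.46,0,0,0,-0.25,0.46,0,0,0,-0.25,0.46,0,0,0,-0.25,0.46,0,0,0,-0.25,0.46,0,0,0,-0.25,0.46,0,0,0,-0.25,0.46,0,0])

```text
clock: 17.18
eef_pos: [0.591, -0.0537, 0.1844]
tool_rot: [0.967, 0.255, 0.021, 0.012]
ft_force: [0.4, -0.1, -2.5]
grip_width: 0.0589
```

```bash
python3 plan.py .6097 -.1231 .19 30
```

```text
t 17.18 pos [ 0.591  -0.0537  0.1844] yaw 29.6 tilt 2.76 w 0.0589 F [ 0.4 -0.1 -2.5] q6 0.97
turn -0.4 then shift(60mm units) [-0.31  1.16 -0.06] | shift now [-0.3   1.16 -0.06]
lean: radial(mrad) 47.4 tangential -8.3 q [-0.086  0.411  0.121  1.234 -0.009  0.968]
```

play_rows(deltas=[0,-0.12,0.45,0.1,-0.4,0,-0.12,0.45,0.3,0,0,-0.07,0.26,0.4,0,0,0,0,0.4,0,0,0,0,0.2,0,0,0,0,0,0])

```text
clock: 17.92
eef_pos: [0.6036, -0.1355, 0.094]
tool_rot: [0.967, 0.253, 0.015, 0.011]
ft_force: [0.3, 0.1, -1.6]
grip_width: 0.0588
```

```bash
python3 plan.py .6097 -.1231 .052 30;  python3 - <<'E'
from h import *
c=cam("scene");im=np.array(c["color"])[70:220,70:270]
cv2.imwrite("pics/e.png",cv2.resize(im,None,fx=4,fy=4,interpolation=cv2.INTER_CUBIC))
print((proj(c,[[.6097,-.1231,.014],[.6097,-.1231,.028]])-[70,70])*4)
E
```

```text
t 17.93 pos [ 0.6036 -0.1355  0.094 ] yaw 29.4 tilt 2.14 w 0.0588 F [ 0.3  0.1 -1.6] q6 0.84
turn -0.6 then shift(60mm units) [ 0.17 -0.15  0.7 ] | shift now [ 0.17 -0.15  0.7 ]
lean: radial(mrad) 36.9 tangential -6.1 q [-0.218  0.531  0.069  1.072 -0.006  0.84 ]
[[467.83107569 508.22509318]
 [464.92191001 491.19525891]]
```

View pics/e.png

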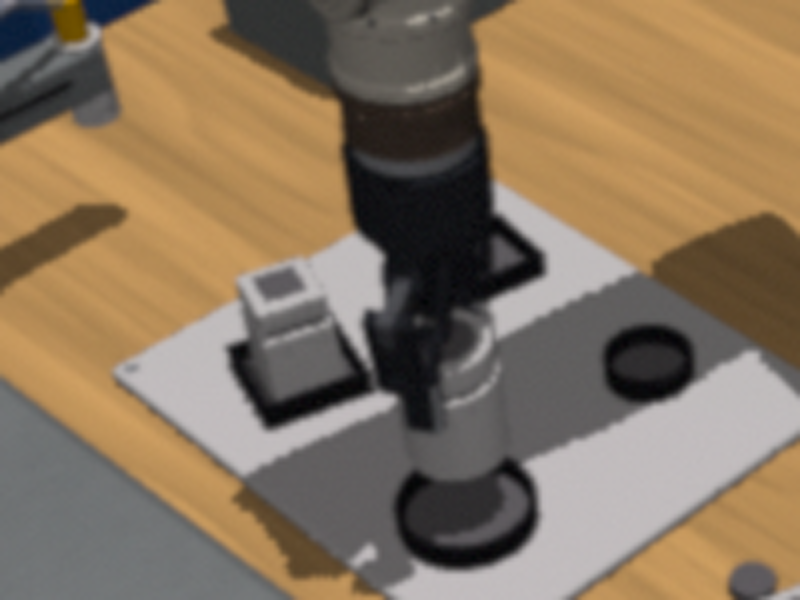

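play_rows(deltas=[0,0.09,-0.08,0.1,-0.6,0,0.08,-0.07,0.15,0,0,0,0,0.2,0,0,0,0,0.15,0,0,0,0,0,0])

```text
clock: 18.6
eef_pos: [0.6119, -0.1212, 0.0586]
tool_rot: [0.965, 0.26, 0.017, 0.012]
ft_force: [-0.6, 0.7, -1.3]
grip_width: 0.0588
```

```bash
python3 plan.py .6097 -.1231 .052 30
```

```text
t 18.6 pos [ 0.6119 -0.1212  0.0586] yaw 30.2 tilt 2.45 w 0.0588 F [-0.6  0.7 -1.3] q6 0.85
turn 0.2 then shift(60mm units) [-0.05  0.01  0.11] | shift now [-0.05  0.01  0.11]
lean: radial(mrad) 42.1 tangential -7.0 q [-0.192  0.57   0.034  0.993 -0.007  0.852]
```

play_rows(deltas=[0,-0.04,0,0.07,0,0,0,0,0.04,0,0,0,0,0.03,0])

```text
clock: 18.98
eef_pos: [0.6105, -0.123, 0.051]
tool_rot: [0.965, 0.26, 0.018, 0.013]
ft_force: [-2.6, 2.0, 9.4]
grip_width: 0.059
```

play_rows(deltas=[0,0,0,0.03,0,0,0,0,0.03,0])

```text
clock: 19.23
eef_pos: [0.6106, -0.1231, 0.051]
tool_rot: [0.965, 0.26, 0.019, 0.013]
ft_force: [-3.9, 1.1, 6.6]
grip_width: 0.0591
```

play_rows(deltas=[0.8,0,0,0,0,1,0,0,0,0,1,0,0,0,0,1,0,0,0,0,1,0,0,-0.3,0,1,0,0,-0.5,0,1,0,0,-0.6,0,1,0,0,-0.6,0,1,0,0,-0.5,0,1,0,0,0,0])

```text
clock: 20.48
eef_pos: [0.6057, -0.1212, 0.2133]
tool_rot: [0.965, 0.259, 0.023, 0.015]
ft_force: [0.4, -0.4, 0.9]
grip_width: 0.0854
```

```bash
python3 plan.py .5969 .1096 .19 69;  python3 - <<'E'
from h import *
c=cam("scene");im=np.array(c["color"])[70:270,70:310]
cv2.imwrite("pics/f.png",cv2.resize(im,None,fx=3,fy=3,interpolation=cv2.INTER_CUBIC))
print((proj(c,[[.6097,-.1231,.014],[.6097,-.1231,.094]])-[70,70])*3)
E
```

```text
t 20.48 pos [ 0.6057 -0.1212  0.2133] yaw 30.1 tilt 3.13 w 0.0854 F [ 0.4 -0.4  0.9] q6 0.85
turn -38.9 then shift(60mm units) [ 3.54 -1.54  0.31] | shift now [ 1.79 -3.42  0.31]
lean: radial(mrad) 54.2 tangential -6.9 q [-0.194  0.441  0.243  1.318 -0.007  0.852]
[[350.87330677 381.16881988]
 [337.92974515 305.39908614]]
```

View pics/f.png

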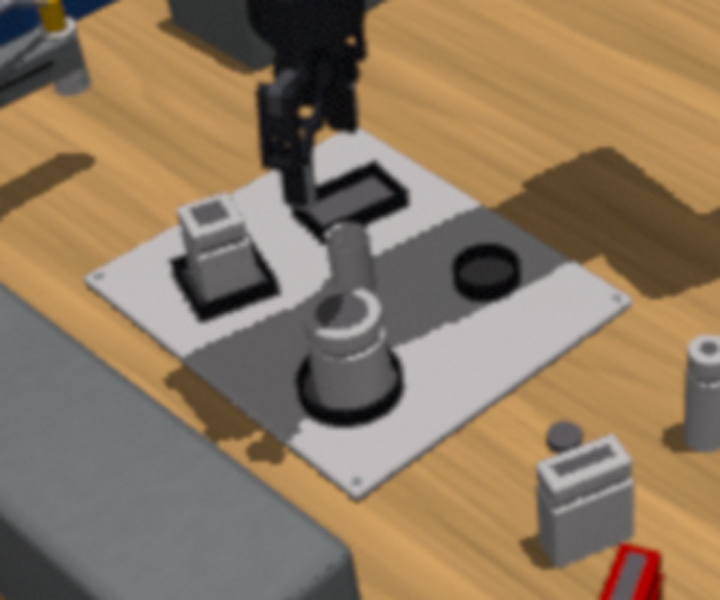

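The jar is seated: cap at crop (344,312) against (338,305) expected, and the base is inside the ring. Next is the flask, the white oblong at crop (585,495). The red one lies at (632,575).

play_rows(deltas=[1,0,0,0,-7.8,1,0,0,0,-7.8,1,0,0,0,-7.8,1,0,0,0,-7.8,1,0,0,0,-7.7,1,0.44,-0.19,0,0,1,0.44,-0.19,0.05,0,1,0.44,-0.19,0.05,0,1,0.44,-0.19,0.05,0,1,0.44,-0.19,0.05,0,1,0.44,-0.19,0.05,0,1,0.44,-0.19,0,0])

```text
clock: 22.02
eef_pos: [0.5816, 0.0836, 0.1743]
tool_rot: [0.819, 0.574, 0.002, 0.011]
ft_force: [0.8, -0.6, 0.1]
grip_width: 0.0855
```

```bash
python3 plan.py .5969 .1096 .13 69
```

```text
t 22.02 pos [0.5816 0.0836 0.1743] yaw 70.0 tilt 1.26 w 0.0855 F [ 0.8 -0.6  0.1] q6 0.5
turn 1.0 then shift(60mm units) [0.5  0.07 0.74] | shift now [0.5  0.08 0.74]
lean: radial(mrad) 13.7 tangential -17.2 q [ 0.152  0.431  0.127  1.253 -0.017  0.5  ]
```

play_rows(deltas=[1,0.25,0.04,0.2,1,1,0.25,0.04,0.25,0,1,0,0,0.25,0,1,0,0,0,0])

```text
clock: 22.52
eef_pos: [0.5941, 0.1115, 0.1254]
tool_rot: [0.823, 0.568, -0.002, 0.009]
ft_force: [-0.4, 0.7, 0.1]
grip_width: 0.0854
```

```bash
python3 plan.py .5969 .1096 .04 69
```

```text
t 22.52 pos [0.5941 0.1115 0.1254] yaw 69.2 tilt 1.05 w 0.0854 F [-0.4  0.7  0.1] q6 0.56
turn 0.2 then shift(60mm units) [0.01 0.04 1.42] | shift now [0.01 0.04 1.42]
lean: radial(mrad) 3.9 tangential -17.9 q [ 0.195  0.504  0.111  1.174 -0.018  0.558]
```

play_rows(deltas=[1,0.01,0.04,0.4,0.2,1,0,0,0.4,0,1,0,0,0.4,0,1,0,0,0.2,0,1,0,0,0,0])

```text
clock: 23.15
eef_pos: [0.5984, 0.106, 0.041]
tool_rot: [0.826, 0.564, -0.001, 0.01]
ft_force: [0.2, 0.1, 0.4]
grip_width: 0.0857
```

```bash
python3 plan.py .5969 .1096 .04 69;  python3 - <<'E'
from h import *
c=cam("scene");im=np.array(c["color"])[150:300,200:400]
cv2.imwrite("pics/g.png",cv2.resize(im,None,fx=4,fy=4,interpolation=cv2.INTER_CUBIC))
E
```

```text
t 23.15 pos [0.5984 0.106  0.041 ] yaw 68.7 tilt 1.13 w 0.0857 F [0.2 0.1 0.4] q6 0.56
turn -0.3 then shift(60mm units) [ 0.05 -0.04  0.02] | shift now [ 0.05 -0.04  0.02]
lean: radial(mrad) 6.5 tangential -18.6 q [ 0.185  0.585  0.01   0.989 -0.019  0.556]
```

View pics/g.png

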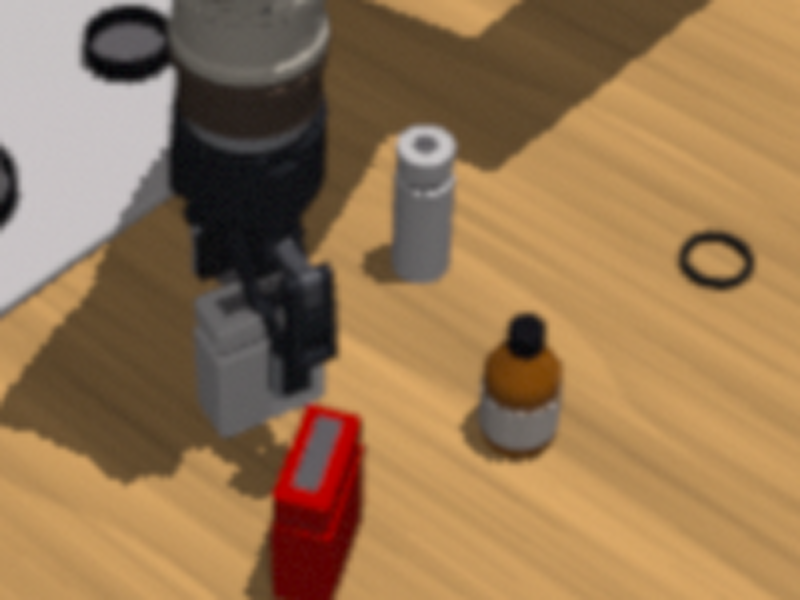

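The fingers are either side of the white flask (crop (260,360)); red and amber are clear. I'll close.

play_rows(deltas=[1,0.05,-0.04,0.02,-0.3,0.5,0,0,0,0,0,0,0,0,0,0,0,0,0,0,0,0,0,0,0,0,0,0,0,0,0,0,0,0,0,0,0,0,0,0])

```text
clock: 24.2
eef_pos: [0.6, 0.1106, 0.0438]
tool_rot: [0.824, 0.567, 0.002, 0.011]
ft_force: [-0.7, 0.8, 0.6]
grip_width: 0.0313
```

```bash
python3 plan.py .5969 .1096 .2 69
```

```text
t 24.2 pos [0.6    0.1106 0.0438] yaw 69.0 tilt 1.33 w 0.0313 F [-0.7  0.8  0.6] q6 0.56
turn 0.0 then shift(60mm units) [-0.06  0.01 -2.6 ] | shift now [-0.06  0.01 -2.6 ]
lean: radial(mrad) 13.7 tangential -18.7 q [ 0.192  0.581  0.011  0.987 -0.019  0.557]
```

play_rows(deltas=[0,0,0,-0.2,0,0,0,0,-0.4,0,0,0,0,-0.5,0,0,0,0,-0.5,0,0,0,0,-0.5,0,0,0,0,-0.4,-3,0,0,0,-0.2,-4,0,0,0,0,-3,0,0,0,0,0])

```text
clock: 25.32
eef_pos: [0.5958, 0.113, 0.2154]
tool_rot: [0.77, 0.638, 0.001, 0.011]
ft_force: [-0.1, 0.4, -1.8]
grip_width: 0.0314
```

```bash
python3 plan.py .4591 -.2906 .19 79
```

```text
t 25.32 pos [0.5958 0.113  0.2154] yaw 79.3 tilt 1.31 w 0.0314 F [-0.1  0.4 -1.8] q6 0.38
turn 0.3 then shift(60mm units) [-7.03 -0.96  0.5 ] | shift now [-7.03 -1.    0.5 ]
lean: radial(mrad) 12.6 tangential -19.0 q [ 0.197  0.451  0.266  1.373 -0.019  0.383]
```

play_rows(deltas=[0,-0.3,-0.04,0,0.3,0,-0.55,-0.08,0,0,0,-0.55,-0.08,0,0,0,-0.55,-0.08,0,0,0,-0.55,-0.08,0,0,0,-0.55,-0.08,0,0,0,-0.55,-0.08,0,0,0,-0.55,-0.08,0,0,0,-0.55,-0.08,0,0,0,-0.55,-0.08,0,0,0,-0.55,-0.08,0,0,0,-0.55,-0.08,0,0])

```text
clock: 26.82
eef_pos: [0.451, -0.2685, 0.2183]
tool_rot: [0.776, 0.631, -0.004, 0.009]
ft_force: [0.4, -0.5, -1.3]
grip_width: 0.0313
```

```bash
python3 plan.py .4591 -.2906 .13 79
```

```text
t 26.82 pos [ 0.451  -0.2685  0.2183] yaw 78.2 tilt 1.18 w 0.0313 F [ 0.4 -0.5 -1.3] q6 -0.32
turn -0.8 then shift(60mm units) [-0.31  0.19  1.48] | shift now [-0.31  0.19  1.48]
lean: radial(mrad) 14.4 tangential -14.7 q [-0.528  0.284  0.029  1.301 -0.015 -0.323]
```

play_rows(deltas=[0,-0.16,0.1,0.2,-0.8,0,-0.1,0.09,0.4,0,0,0,0,0.4,0,0,0,0,0.4,0,0,0,0,0.3,0,0,0,0,0.2,0,0,0,0,0,0])

```text
clock: 27.7
eef_pos: [0.4548, -0.2901, 0.0972]
tool_rot: [0.773, 0.634, -0.005, 0.006]
ft_force: [0.8, -0.3, -1.2]
grip_width: 0.0312
```

```bash
python3 plan.py .4591 -.2906 .058 79;  python3 - <<'E'
from h import *
c=cam("scene");im=np.array(c["color"])[70:220,70:270]
cv2.imwrite("pics/h.png",cv2.resize(im,None,fx=4,fy=4,interpolation=cv2.INTER_CUBIC))
E
```

```text
t 27.7 pos [ 0.4548 -0.2901  0.0972] yaw 78.7 tilt 0.92 w 0.0312 F [ 0.8 -0.3 -1.2] q6 -0.36
turn -0.3 then shift(60mm units) [0.02 0.07 0.65] | shift now [0.02 0.07 0.65]
lean: radial(mrad) 8.5 tangential -13.6 q [-0.56   0.406 -0.127  1.03  -0.014 -0.362]
```

View pics/h.png

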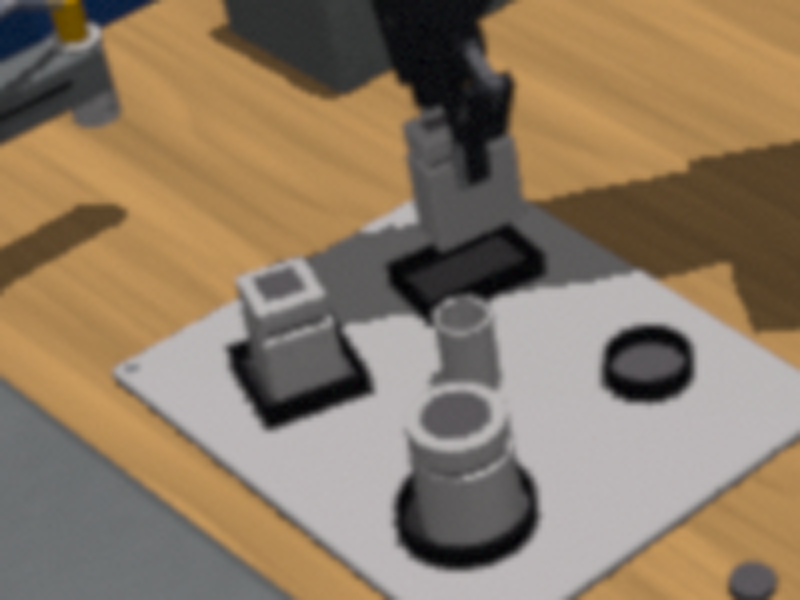

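The flask (crop (465,185)) hangs aligned over the flat holder at (467,265). The jar and square bottle sit well. I'll descend.

play_rows(deltas=[0,0.02,0.07,0.15,-0.3,0,0,0,0.2,0,0,0,0,0.15,0,0,0,0,0.08,0,0,0,0,0,0])

```text
clock: 28.38
eef_pos: [0.4613, -0.2912, 0.0623]
tool_rot: [0.772, 0.636, -0.004, 0.008]
ft_force: [0.4, 0.4, -0.6]
grip_width: 0.0315
```

```bash
python3 plan.py .4591 -.2906 .058 79
```

```text
t 28.38 pos [ 0.4613 -0.2912  0.0623] yaw 79.0 tilt 1.08 w 0.0315 F [ 0.4  0.4 -0.6] q6 -0.36
turn 0.0 then shift(60mm units) [ 0.   -0.04  0.07] | shift now [ 0.   -0.04  0.07]
lean: radial(mrad) 13.2 tangential -13.6 q [-0.555  0.451 -0.159  0.948 -0.014 -0.364]
```

play_rows(deltas=[0,0,-0.03,0.05,0,0,0,0,0.04,0,0,0,0,0.03,0])

```text
clock: 28.75
eef_pos: [0.4594, -0.2911, 0.0581]
tool_rot: [0.771, 0.636, -0.004, 0.009]
ft_force: [-4.7, 2.2, 13.6]
grip_width: 0.0317
```

play_rows(deltas=[0,0,0,0.03,0,0,0,0,0.03,0])

```text
clock: 29.0
eef_pos: [0.4594, -0.291, 0.0581]
tool_rot: [0.771, 0.636, -0.003, 0.01]
ft_force: [-4.2, 1.7, 8.7]
grip_width: 0.0315
```

play_rows(deltas=[0.8,0,0,0,0,1,0,0,0,0,1,0,0,0,0,1,0,0,0,0,1,0,0,-0.3,0,1,0,0,-0.5,0,1,0,0,-0.6,0,1,0,0,-0.6,0,1,0,0,-0.5,0,1,0,0,0,0])

```text
clock: 30.25
eef_pos: [0.4581, -0.288, 0.2112]
tool_rot: [0.771, 0.636, -0.004, 0.009]
ft_force: [0.3, -0.2, -0.6]
grip_width: 0.0854
```

```bash
python3 plan.py .4609 .1115 .19 79
```

```text
t 30.25 pos [ 0.4581 -0.288   0.2112] yaw 79.0 tilt 1.14 w 0.0854 F [ 0.3 -0.2 -0.6] q6 -0.36
turn 0.0 then shift(60mm units) [ 6.55 -1.23  0.23] | shift now [ 6.55 -1.23  0.23]
lean: radial(mrad) 15.3 tangential -12.8 q [-0.554  0.319  0.059  1.295 -0.013 -0.362]
```

play_rows(deltas=[1,0.35,-0.06,0,0,1,0.55,-0.1,0.02,0,1,0.55,-0.1,0.02,0,1,0.55,-0.1,0.02,0,1,0.55,-0.1,0.02,0,1,0.55,-0.1,0.02,0,1,0.55,-0.1,0.02,0,1,0.55,-0.1,0.02,0,1,0.55,-0.1,0.02,0,1,0.55,-0.1,0.02,0,1,0.55,-0.1,0,0,1,0.4,-0.1,0,0])

```text
clock: 31.75
eef_pos: [0.4444, 0.1153, 0.1756]
tool_rot: [0.77, 0.638, -0.014, -0.005]
ft_force: [-0.3, -0.0, 0.1]
grip_width: 0.0853
```

```bash
python3 plan.py .4609 .1115 .14 79
```

```text
t 31.75 pos [0.4444 0.1153 0.1756] yaw 79.2 tilt 1.71 w 0.0853 F [-0.3 -0.   0.1] q6 0.44
turn 0.2 then shift(60mm units) [0.   0.3  0.59] | shift now [-0.    0.3   0.59]
lean: radial(mrad) -29.5 tangential -3.9 q [ 0.256  0.217 -0.175  1.208 -0.004  0.444]
```

play_rows(deltas=[1,-0.05,0.15,0.2,0,1,0,0.15,0.3,0,1,0,0,0.1,0,1,0,0,0,0])

```text
clock: 32.25
eef_pos: [0.4557, 0.1096, 0.1331]
tool_rot: [0.769, 0.639, -0.019, -0.007]
ft_force: [0.1, -0.1, 0.8]
grip_width: 0.0854
```

```bash
python3 plan.py .4609 .1115 .045 79
```

```text
t 32.25 pos [0.4557 0.1096 0.1331] yaw 79.5 tilt 2.26 w 0.0854 F [ 0.1 -0.1  0.8] q6 0.42
turn 0.5 then shift(60mm units) [0.08 0.13 1.46] | shift now [0.08 0.13 1.46]
lean: radial(mrad) -39.2 tangential -4.7 q [ 0.239  0.278 -0.212  1.119 -0.005  0.422]
```

play_rows(deltas=[1,0.08,0.13,0.3,0.5,1,0,0,0.4,0,1,0,0,0.4,0,1,0,0,0.3,0,1,0,0,0,0])

```text
clock: 32.88
eef_pos: [0.4618, 0.1102, 0.0488]
tool_rot: [0.773, 0.635, -0.017, -0.006]
ft_force: [-0.6, 0.2, -0.2]
grip_width: 0.085
```

```bash
python3 plan.py .4609 .1115 .045 79;  python3 - <<'E'
from h import *
c=cam("scene");im=np.array(c["color"])[70:270,140:380]
cv2.imwrite("pics/i.png",cv2.resize(im,None,fx=3,fy=3,interpolation=cv2.INTER_CUBIC))
E
```

```text
t 32.88 pos [0.4618 0.1102 0.0488] yaw 78.8 tilt 2.08 w 0.085 F [-0.6  0.2 -0.2] q6 0.43
turn -0.2 then shift(60mm units) [ 0.02 -0.02  0.06] | shift now [ 0.02 -0.02  0.06]
lean: radial(mrad) -36.0 tangential -4.8 q [ 0.237  0.382 -0.314  0.91  -0.005  0.433]
```

View pics/i.png

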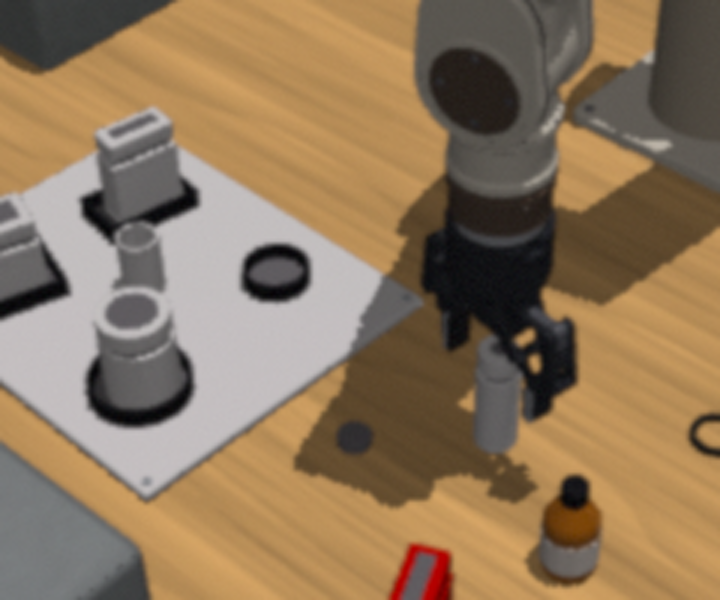

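The flask is standing in its holder (crop (140,175)). The slim tube (497,395) is between the fingers and amber is clear. I'll close.

play_rows(deltas=[1,0.02,0,0.05,0,0.5,0,0,0,0,0,0,0,0,0,0,0,0,0,0,0,0,0,0,0,0,0,0,0,0,0,0,0,0,0,0,0,0,0,0])

```text
clock: 33.92
eef_pos: [0.4652, 0.1122, 0.0495]
tool_rot: [0.773, 0.635, -0.014, -0.004]
ft_force: [0.8, -0.4, 1.3]
grip_width: 0.0327
```

```bash
python3 plan.py .4609 .1115 .2 79
```

```text
t 33.92 pos [0.4652 0.1122 0.0495] yaw 78.8 tilt 1.64 w 0.0327 F [ 0.8 -0.4  1.3] q6 0.44
turn -0.2 then shift(60mm units) [-0.06 -0.13 -2.51] | shift now [-0.07 -0.13 -2.51]
lean: radial(mrad) -28.2 tangential -4.7 q [ 0.24   0.382 -0.312  0.905 -0.005  0.435]
```

play_rows(deltas=[0,0,0,-0.2,0,0,0,0,-0.4,0,0,0,0,-0.5,0,0,0,0,-0.5,0,0,0,0,-0.5,0,0,0,0,-0.35,0,0,0,0,0,0])

```text
clock: 34.8
eef_pos: [0.4687, 0.1137, 0.2046]
tool_rot: [0.773, 0.635, -0.013, -0.004]
ft_force: [0.8, -0.3, -1.3]
grip_width: 0.0329
```

```bash
python3 plan.py .4516 -.1342 .19 79
```

```text
t 34.8 pos [0.4687 0.1137 0.2046] yaw 78.8 tilt 1.6 w 0.0329 F [ 0.8 -0.3 -1.3] q6 0.44
turn -0.2 then shift(60mm units) [-4.11  0.52  0.3 ] | shift now [-4.1   0.53  0.3 ]
lean: radial(mrad) -27.6 tangential -4.8 q [ 0.241  0.241 -0.065  1.292 -0.005  0.437]
```

play_rows(deltas=[0,-0.3,0.04,0,0,0,-0.5,0.06,0,0,0,-0.5,0.06,0,0,0,-0.5,0.06,0,0,0,-0.5,0.06,0,0,0,-0.5,0.06,0,0,0,-0.5,0.06,0,0,0,-0.4,0.06,0,0,0,-0.2,0.03,0,0,0,0,0,0,0])

```text
clock: 36.05
eef_pos: [0.4398, -0.1363, 0.197]
tool_rot: [0.774, 0.633, -0.023, -0.011]
ft_force: [0.2, 0.3, -0.3]
grip_width: 0.0325
```

```bash
python3 plan.py .4516 -.1342 .11 79
```

```text
t 36.05 pos [ 0.4398 -0.1363  0.197 ] yaw 78.6 tilt 2.91 w 0.0325 F [ 0.2  0.3 -0.3] q6 -0.08
turn -0.4 then shift(60mm units) [0.1  0.25 1.44] | shift now [0.11 0.25 1.44]
lean: radial(mrad) -43.5 tangential -26.1 q [-0.284  0.216 -0.118  1.28  -0.025 -0.083]
```

play_rows(deltas=[0,0.06,0.13,0.2,-0.4,0,0.05,0.12,0.4,0,0,0,0,0.4,0,0,0,0,0.3,0,0,0,0,0.1,0,0,0,0,0,0])

```text
clock: 36.8
eef_pos: [0.4534, -0.1282, 0.106]
tool_rot: [0.769, 0.639, -0.023, -0.013]
ft_force: [-0.2, -0.4, -1.9]
grip_width: 0.0328
```

```bash
python3 plan.py .4516 -.1342 .0635 79;  python3 - <<'E'
from h import *
c=cam("scene");im=np.array(c["color"])[70:220,130:330]
cv2.imwrite("pics/j.png",cv2.resize(im,None,fx=4,fy=4,interpolation=cv2.INTER_CUBIC))
E
```

```text
t 36.8 pos [ 0.4534 -0.1282  0.106 ] yaw 79.5 tilt 2.97 w 0.0328 F [-0.2 -0.4 -1.9] q6 -0.08
turn 0.5 then shift(60mm units) [-0.09  0.02  0.71] | shift now [-0.09  0.02  0.71]
lean: radial(mrad) -46.3 tangential -23.3 q [-0.261  0.316 -0.239  1.063 -0.023 -0.077]
```

View pics/j.png

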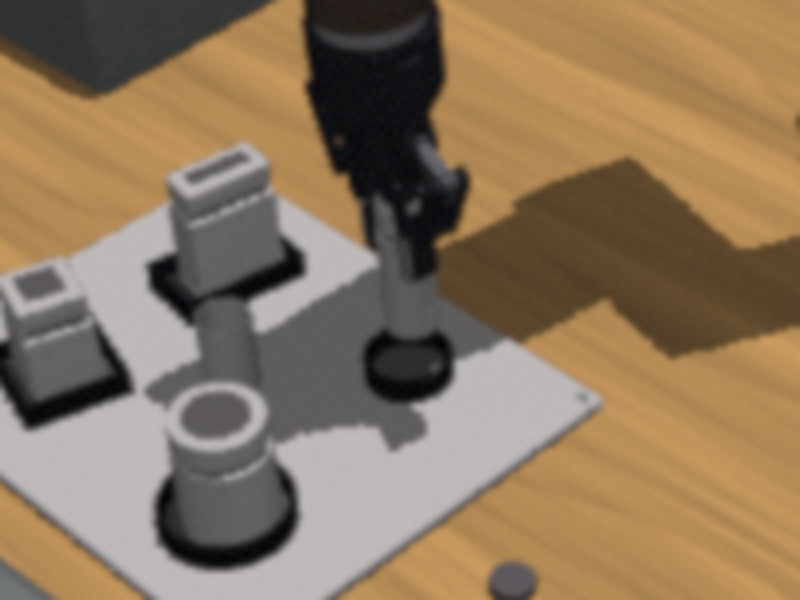

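The tube hangs over the slim holder (bottom at crop (408,325), holder at (408,365)), about 6 mm too far in +y, as the state also says. I'll correct and lower.

play_rows(deltas=[0,-0.09,0.01,0.15,0.4,0,-0.02,0,0.2,0,0,0,0,0.15,0,0,0,0,0.1,0,0,0,0,0,0])

```text
clock: 37.48
eef_pos: [0.4521, -0.1361, 0.0692]
tool_rot: [0.771, 0.636, -0.022, -0.011]
ft_force: [0.4, -0.4, -1.0]
grip_width: 0.0328
```

```bash
python3 plan.py .4516 -.1342 .0635 79
```

```text
t 37.48 pos [ 0.4521 -0.1361  0.0692] yaw 79.1 tilt 2.8 w 0.0328 F [ 0.4 -0.4 -1. ] q6 -0.09
turn 0.1 then shift(60mm units) [ 0.03 -0.01  0.09] | shift now [ 0.03 -0.01  0.09]
lean: radial(mrad) -42.5 tangential -24.0 q [-0.277  0.357 -0.29   0.967 -0.023 -0.086]
```

play_rows(deltas=[0,0.03,0,0.06,0,0,0,0,0.04,0,0,0,0,0.03,0])

```text
clock: 37.85
eef_pos: [0.4529, -0.1344, 0.0634]
tool_rot: [0.771, 0.636, -0.021, -0.01]
ft_force: [-7.1, 1.6, 22.0]
grip_width: 0.0327
```

play_rows(deltas=[0,0,0,0.03,0,0,0,0,0.03,0])

```text
clock: 38.1
eef_pos: [0.4527, -0.1344, 0.0635]
tool_rot: [0.771, 0.636, -0.021, -0.009]
ft_force: [-4.2, 0.9, 13.4]
grip_width: 0.033
```

play_rows(deltas=[0.6,0,0,0,0,1,0,0,0,0,1,0,0,0,0,1,0,0,0,0,1,0,0,-0.3,0,1,0,0,-0.5,0,1,0,0,-0.6,0,1,0,0,-0.6,0,1,0,0,-0.5,0,1,0.5,-0.3,-0.3,0,1,0.8,-0.5,-0.3,0,1,0.8,-0.5,0,0])

```text
clock: 39.6
eef_pos: [0.4091, 0.0074, 0.2542]
tool_rot: [0.773, 0.633, -0.021, -0.011]
ft_force: [0.7, 0.7, -0.3]
grip_width: 0.0854
```

play_rows(deltas=[1,0.7,-0.4,0,0,1,0.7,-0.3,0,0,1,0.5,0,0,0,1,0,0,0,0])

```text
clock: 40.1
eef_pos: [0.3877, 0.1336, 0.2543]
tool_rot: [0.772, 0.636, -0.02, -0.01]
ft_force: [-0.1, 0.6, -0.6]
grip_width: 0.0854
```

Run:
```python
from h import *
c=cam("top");im=np.array(c["color"])[130:250,310:455]
cv2.imwrite("pics/k.png",cv2.resize(im,None,fx=5,fy=5,interpolation=cv2.INTER_CUBIC))
for n,p in dict(wide=[.6097,-.1231,.094],slim=[.4486,-.1344,.109],sq=[.5945,-.295,.089],flat=[.4591,-.2906,.099]).items():print(n,(proj(c,p)[0]-[310,130])*5+2)
cam("scene","scene1.png")
```

```text
wide [206.37414782 132.75945031]
slim [230.80025753 458.42268695]
sq [551.7604364  172.74407073]
flat [548.45412375 444.73714448]
```

View pics/k.png

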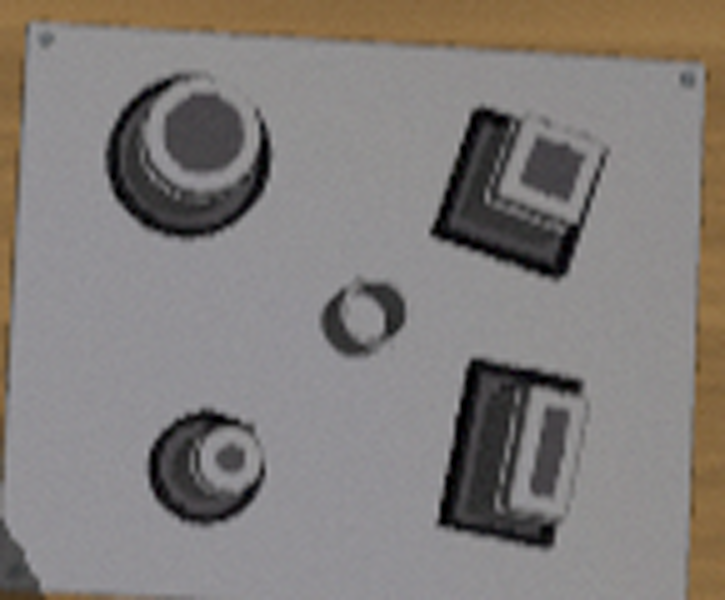

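View pics/scene1.png

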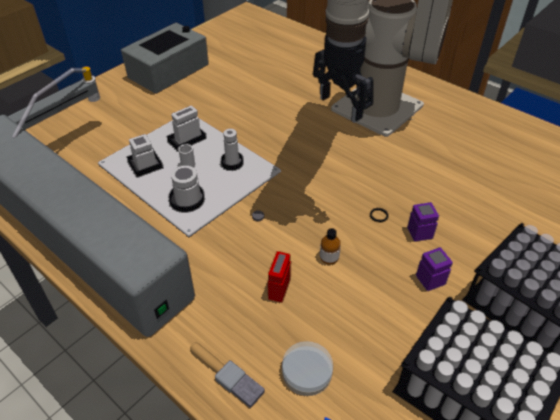

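In the top crop the caps stand at (204,133), (231,458), (553,166) and (550,450). Each is within about 7 crop px (roughly 4 mm) of where a seated vessel's cap should be. In the scene picture the amber bottle is unmoved at (331,246) and the gripper is clear.

```bash
python3 -c "
from h import *
print(ticket.job_done())"
```

```text
the job is handed in; nothing more can be done
None
```

All four vessels are in their holders, and I handed the job in at about 40 s on the clock. I moved the square bottle, wide jar, flat flask and slim tube in that order. Each was lowered until the wrist force showed contact with the pocket floor, then let go.

- **Final check:** the last pictures show all four upright, with caps within about 4 mm of where a centred, seated vessel's would be. I estimated seating from the tool height and contact force at release and from these pictures; I did not measure it directly. The hand-in reports no verdict.
- **Bystanders:** the amber bottle, the purple and red look-alikes and the rinse cup look unmoved, and the gripper was clear of everything.
- **One thing off:** the tool tilted during fast moves, up to about 4°. The held vessels leaned by no more than about 0.03 rad relative to how they were gripped.

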